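Seat a praline mould in the vibrating table and close the hold-down

ROBOT

A 6-joint arm with a two-finger parallel gripper is mounted at the origin on a cart in front of the work surface, level with it; the furniture and walls round the work are solid. World frame = base frame: x ahead of the robot, y to its left, z up, the work surface at z = 0. Lengths are in m, angles in rad, forces in N, time in s.
With the tool pointing down it reaches from about 0.3 to 0.85 m from the base axis. Payload 5.4 kg.
Tool frame: the origin (TCP) lies midway between the tips of the shut fingers; the grasp point (between the pads) lies 19 mm behind it; z points along the fingers, y is the line along which they close (so a half turn about z gives the same grasp; the last joint's range is limited). The gripper opens to 85 mm and grips with 20 to 120 N. Pads are 22 mm wide; open, the fingers measure 114 mm over their backs; the gripper's body (76 mm by 85 mm) begins 54 mm behind the grasp point. The pads swing forward as they close: fully open they stand 13 mm farther back than shut.
Start: joints at [0.959, 0.158, 1.597, -0, 1.386, -0.21], TCP at [0.225, 0.529, 0.231] pointing down, gripper open.
Joint ranges: [-2.91, 2.91], [-0.94, 2.29], [0.18, 2.7], [-1.29, 4.43], [0.17, 2.64], [-3, 3]. Speed limits (rad/s): [2.57, 2.57, 3.14, 3.14, 3.14, 3.14].

INTERFACE

Orientations are given as a unit quaternion [w, x, y, z].
In Python, from workcell import manip gives the robot as it stands.
- The arm moves only by the shell command python3 -m jog 'ROWS'. ROWS is JSON, a list of rows, each a list of 7 numbers: the turn, a rotation vector about the tool's x, y, z in degrees, then the shift along the tool's x, y, z in m, then the opening, from 0 (shut) to 1 (fully open). In form: [[wx, wy, wz, tx, ty, tz, claw], ...]. A call has exactly 5 rows; each row shifts and turns the commanded pose from where the row before left it, along the tool's axes as they then stand; what a row does not reach is not made up. A row lasts 1/8 s, in which the tool goes at most 62.5 mm and 10.7 degrees, less where a joint would pass 70% of its speed; a pose out of reach is approached as far as the arm can. A call with a gripper value outside its range is refused whole. The fingers move at their own pace and stop on an object; the grip force is fixed at half the most. Time passes only in rows, so rows that do not move let the fingers close, or fill a call up. It gives the time, the measured TCP pose, the force, the opening and the grip force at its end, in the units of the state.
- manip.state(): the state, without advancing time (a new reading comes with each control period).
- manip.snapshot(name): name is "side" or "top"; returns (picture, depth): 400x640x3 uint8, blue, green, red; 400x640 float32, m along the optical axis (not along the pixel's ray), 0 where there is no reading.
- manip.calibration(name): a dict with "mtx" (3x3 intrinsics, pixels), "camera_from_world" (4x4, takes a point from world to camera coordinates). Camera axes: x right, y up, looking along -z (the intrinsics and any distortion apply to the point x, -y, -z); pixel columns grow to the right and rows downward; lengths in m; the calibration is good to about 2 mm. A picture is of the moment at which its call begins. calibration takes no time and is no camera call.
- manip.sign_off(): hands the job in; it is judged then, once.
Trained networks look in the newest picture that a camera, given by its name, has taken for a name from the list of things; names that differ only in an ending like _2 or _b are one class to them, and where a whole thing is asked for, a point or a joint stands for the part that bears it (a point fixed in the world has none). Each returns a list of dicts, best first, with "confidence" (0 to 1); they miss things now and then, are a little off and sometimes report something else, mostly with a low value. They report only what shows in the picture. A call takes as long as a camera call.
- manip.recognise(camera, label): "centre" ([x, y, z] in m, in world coordinates, good to about 4 mm: the middle of the surface that is visible of it).
- manip.regions_of(camera, label): "pixels" (400x640 bool, what is visible of it).
- manip.place_of(camera, label): "centre" ([x, y, z] in m, in world coordinates, good to about 4 mm: a listed point, or the origin of a listed thing).
The state is a dict: "time": time; "q": joint angles; "qvel": joint speeds; "joint_torque": joint torques, N m; "eef_pos": TCP position; "eef_rot": TCP orientation; "wrist_force": force on the tool from outside, world axes, zero at the start; "ft_torque": the same for the moment, N m; "opening": finger opening in m; "grip_force": force on a finger pad.
Only numpy, scipy, OpenCV 4.12 (cv2) and the standard library are available. Lean on these libraries where they do the work, as an engineer would, in place of code of your own. Each camera call takes 0.05 s, during which the arm holds its last target. There are 200 camera calls.

TASK

Get the vibrating table ready for filling: put the praline mould, cavities up, into the nest on the table and press it down past the sprung rollers until you feel both of its ends sitting fully home on the nest floor. Only then swing the hinged hold-down over it and press the grip bar down until it snaps shut under its catch. Press firmly but with care: the nest floats on soft mounts that must not be squashed onto their stops, the hold-down must not be used to force the mould down, and the tin, the sticker roll and the marker stay where they are.

Things in the scene. Friction and masses are not known exactly. Their poses are not given: they have to be found in the camera images.
- mould: The praline mould: rigid, pale grey, 112 x 58 x 22 mm (own x, y, z), 0.18 to 0.29 kg, plain vertical sides, eight square cavities (2 rows of 4, 20 mm wide, 14 mm deep) open at the top. Starts lying flat, cavities up, behind and left of the white wire cutter. Origin: centre of its underside. Fits the nest either way round. Grip it across its width at mid-length.
- mould_end_a (a point): Middle of the lower edge of the mould's -x short end (56 mm from its origin, at underside height).
- mould_end_b (a point): Middle of the lower edge of the mould's +x short end (56 mm from its origin, at underside height).
- vibrating_table: The vibrating table: white box, 152 x 108 mm, right of the wire cutter, its control knob towards the robot. Fixed to the counter. Origin: on the counter under the middle of the nest; x points away from the robot towards the hinge end, z up. On top a steel platen (176 x 104 mm) floats on four soft rubber mounts and carries nest, hold-down and catch.
- seat (a point): Centre of the nest floor (64 mm above the counter), where the mould's origin belongs; x along the nest, away from the robot, z up; moves with the platen. Four aluminium L-shaped corner rails, 11.5 mm high with rounded tops, hold the mould with 0.8 mm to spare each side. The middle 68 mm of each long side is open, so fingers can hold the mould at mid-length right down to the floor.
- roller_front (a point): Centre of the sprung steel roller at the near short end of the nest: 10 mm across, 24 mm long, axis 2 mm above the floor, standing 1.6 mm into the nest. There is one at each end. A mould merely laid in stops on them 5 to 6 mm above the floor. About 10 to 14 N down on its middle (up to 13 N near one end) pushes it past; then the resistance gives way and it drops home.
- roller_back (a point): Centre of the like roller at the far (hinge) end of the nest. As the platen sinks under the push, the mould's height over the counter does not tell that it is home; its height over the seat, or the feel of the resistance giving way, does.
- platen (a joint): Height of the floating platen in m: about 0 with nothing on it, negative as it sinks straight down, 2 N per mm. Its solid stop is at -0.0125 (about 25 N); below -0.0115 it counts as squashed.
- clamp (a joint): Angle of the hold-down in rad: 0 shut (level over the mould), 1.68 to 1.87 at the start (standing up at the far end), stop at 1.9. A steel frame, 160 x 92 mm, with two padded cross bars that come to 0.5 mm above a mould that is home. Its stiff hinge (0.15 N m) keeps it where it is left. At 0.07 rad a nose under the grip bar meets a sprung catch; 6 to 10 N down on the bar snaps it shut.
- clamp_grip (a point): Middle of the hold-down's black grip bar: round, 15 mm thick, 56 mm long, parallel to the nest's y, 158 mm from the hinge axis. 1 to 2 N moves it. Thinner (8 mm) ends join it to the side arms, 87 mm apart. Nothing stands behind it when the hold-down is up; shut, it lies 31 mm above the nest floor and 79 mm before the seat's middle.
- clamp_hinge (a point): Middle of the hold-down's hinge axis, 79 mm behind the seat's middle and 28 mm above the nest floor. The axis is parallel to the nest's y.
- praline_tin: Bystander: dark blue tin, 74 x 103 x 39 mm, shut, behind the wire cutter. Origin: centre of its underside. Leave it alone.
- sticker_roll: Bystander: white roll of stickers, 68 mm across, 30 mm high, behind the wire cutter. Origin: centre of its underside. Leave it alone.
- marker: Bystander: black marker pen, 128 mm long, 12 mm thick, lying right behind the wire cutter. Origin: its middle. Leave it alone.

How it is judged:
On the way:
1. the mould sits fully down in the nest (both ends within 2 mm of the floor) while the hold-down still stands open (z of each of mould_end_a, mould_end_b in the frame of seat below 0.002 m and horizontal distance between mould and seat below 0.004 m and angle between the x axis of mould and the x axis of seat, either way round below 0.05 rad and angle between mould's own z axis and vertical below 0.06 rad and z of mould in the frame of seat above -0.003 m and value of joint clamp above 0.8 rad), for 0.3 s.
At the end, for the whole second after the job is handed in: The mould lies in the nest, cavities up, centred within 4 mm and in line within 0.05 rad, both ends within 2 mm of the nest floor and at rest, and the hold-down is snapped shut over it (angle under 0.02 rad) (z of each of mould_end_a, mould_end_b in the frame of seat below 0.002 m and horizontal distance between mould and seat below 0.004 m and angle between the x axis of mould and the x axis of seat, either way round below 0.05 rad and angle between mould's own z axis and vertical below 0.06 rad and z of mould in the frame of seat above -0.003 m and value of joint clamp below 0.02 rad and linear speed of mould below 0.01 m/s); the robot touches nothing.
It fails at once if the floating platen is squashed down onto its stops (lower than -11.5 mm) (value of joint platen below -0.0115 m).
It fails at once if the hold-down presses with over 5 N on a mould in the nest that is not fully down (an end more than 3 mm above the nest floor) (contact force between clamp and mould above 5 N and horizontal distance between mould and seat below 0.02 m and z of any of mould_end_a, mould_end_b in the frame of seat above 0.003 m).
It fails at once if another thing on the counter is shifted by more than 3 cm (distance of any of praline_tin, sticker_roll, marker from where it was at the start of the episode above 0.03 m).
It also fails if it takes over 72 s, if anything falls off the work surface, if the arm or the gripper's body presses on something with over 40 N, if the wrist force passes 120 N, or if a joint passes its speed limit or range.

## Working session

There is one attempt and no reset: what is moved stays moved. The work goes in short steps, Python scripts to look and compute and a shell command to move; the robot and the scene stay as the last step left them, time stands still between calls to the robot, and variables do not carry over. Pictures are saved under pics/ and viewed, at most 10 in all, crops included, and the job is handed in when it is done.

```bash
mkdir -p pics
cat > h.py <<'E'
import numpy as np, cv2
from workcell import manip
from scipy.spatial.transform import Rotation as R
def cal(n):
    c=manip.calibration(n); return np.array(c["mtx"]),np.array(c["camera_from_world"])
def cloud(n,d):
    K,T=cal(n); v,u=np.mgrid[0:d.shape[0],0:d.shape[1]]
    p=np.stack([(u-K[0,2])/K[0,0]*d,-(v-K[1,2])/K[1,1]*d,-d],-1)
    return (p-T[:3,3])@T[:3,:3]
def proj(n,P):
    K,T=cal(n); c=T[:3,:3]@np.array(P)+T[:3,3]; c=c*[1,-1,-1]; q=K@c; return q[:2]/q[2]
def st():
    s=manip.state(); q=s["eef_rot"]; r=R.from_quat([q[1],q[2],q[3],q[0]])
    print("t",s["time"],"pos",np.round(s["eef_pos"],4),"open",s["opening"],"F",np.round(s["wrist_force"],2)); print(np.round(r.as_matrix(),3)); return s,r
E
python3 - <<'E'
from h import *
for n in("top","side"):
    im,d=manip.snapshot(n); cv2.imwrite(f"pics/{n}0.png",im); np.save(f"{n}0.npy",d)
    for l in ["mould","seat","clamp_grip","clamp_hinge","vibrating_table","mould_end_a","roller_front","roller_back"]:
        r=manip.place_of(n,l); print(n,l,[(np.round(x["centre"],3),round(x["confidence"],2)) for x in r[:3]])
    r=manip.regions_of(n,"mould")
    if r:
        m=r[0]["pixels"]; P=cloud(n,d)[m&(d>0)]; print("mould px",m.sum(),np.percentile(P,[5,50,95],0).round(3))
        top=P[P[:,2]>np.percentile(P[:,2],90)-.004]; print(cv2.minAreaRect((top[:,:2]*1000).astype(np.float32)), np.median(top[:,2]))
    print(cal(n)[1].round(3))
st()
E
```

```text
top mould [(array([0.58 , 0.204, 0.001]), 0.66)]
top seat [(array([ 0.452, -0.256,  0.062]), 0.71), (array([ 0.57 , -0.265,  0.241]), 0.46)]
top clamp_grip [(array([ 0.569, -0.264,  0.243]), 0.6)]
top clamp_hinge [(array([ 0.526, -0.262,  0.095]), 0.95), (array([ 0.509, -0.262,  0.067]), 0.71)]
top vibrating_table [(array([ 0.45 , -0.255, -0.004]), 0.76)]
top mould_end_a [(array([0.526, 0.224, 0.003]), 0.67), (array([0.628, 0.186, 0.001]), 0.66)]
top roller_front [(array([ 0.395, -0.244,  0.063]), 0.66)]
top roller_back [(array([ 0.506, -0.26 ,  0.068]), 0.88)]
mould px 1189 [[0.527 0.171 0.005]
 [0.577 0.205 0.018]
 [0.627 0.238 0.025]]
((578.16845703125, 204.77740478515625), (58.947898864746094, 112.1783676147461), 69.35237121582031) 0.023689268619439652
[[ 0.009 -1.    -0.016  0.064]
 [ 0.989  0.006  0.151 -0.543]
 [-0.151 -0.017  0.988 -0.853]
 [ 0.     0.     0.     1.   ]]
side mould [(array([ 0.577,  0.207, -0.   ]), 0.58)]
side seat [(array([ 0.451, -0.253,  0.061]), 0.84), (array([ 0.633,  0.053, -0.   ]), 0.4)]
side clamp_grip [(array([ 0.565, -0.271,  0.249]), 0.7)]
side c
[... 188 characters left out ...]
0.31)]
side mould_end_a [(array([ 0.633,  0.186, -0.001]), 0.75), (array([0.528, 0.223, 0.003]), 0.62)]
side roller_front []
side roller_back [(array([ 0.511, -0.262,  0.069]), 0.62), (array([ 0.578,  0.206, -0.002]), 0.19)]
mould px 613 [[0.522 0.164 0.005]
 [0.573 0.198 0.018]
 [0.623 0.238 0.023]]
((568.4188842773438, 183.81674194335938), (110.08320617675781, 111.68401336669922), 70.83922576904297) 0.021433964379683167
[[ 0.804 -0.595  0.005 -0.397]
 [ 0.356  0.487  0.797 -0.273]
 [-0.477 -0.639  0.604 -0.969]
 [ 0.     0.     0.     1.   ]]
t 1.0 pos [0.2249 0.5292 0.2313] open 0.08559330098678777 F [0.38 0.32 0.46]
[[-0.92   0.391  0.   ]
 [ 0.391  0.92   0.   ]
 [-0.     0.    -1.   ]]
```

View pics/top0.png

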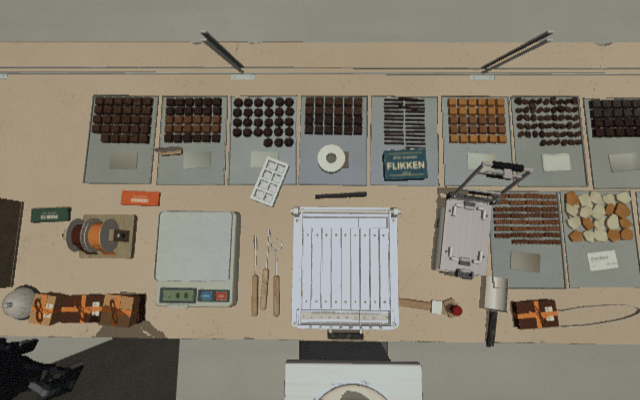

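View pics/side0.png

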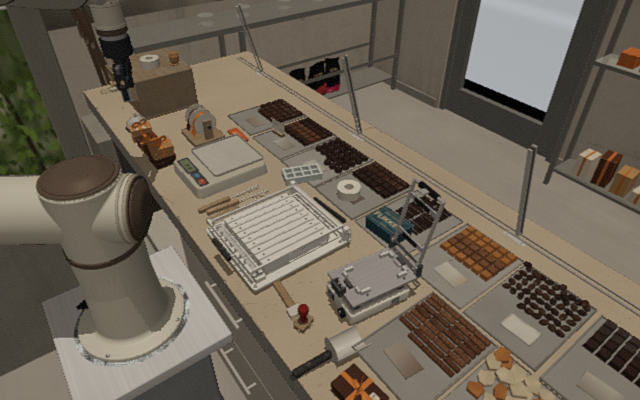

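Run:
```python
from h import *
d=np.load("top0.npy"); P=cloud("top",d)
# heights around nest, 
b=(P[...,0]>.33)&(P[...,0]<.6)&(P[...,1]>-.36)&(P[...,1]<-.15)&(d>0)
z=P[b][:,2]; h,e=np.histogram(z,np.arange(0,.27,.004)); print([(round(a,3),n) for a,n in zip(e,h) if n])
for lo,hi in((.05,.062),(.058,.069),(.069,.082),(.22,.27)):
    m=b&(P[...,2]>lo)&(P[...,2]<hi); Q=P[m]; 
    if len(Q)>5: print(lo,hi,len(Q),cv2.minAreaRect((Q[:,:2]*1000).astype(np.float32)),Q.mean(0).round(4),Q.min(0).round(3),Q.max(0).round(3))
```

```text
[(np.float64(0.0), np.int64(3233)), (np.float64(0.004), np.int64(534)), (np.float64(0.008), np.int64(143)), (np.float64(0.012), np.int64(165)), (np.float64(0.016), np.int64(103)), (np.float64(0.02), np.int64(46)), (np.float64(0.024), np.int64(49)), (np.float64(0.028), np.int64(71)), (np.float64(0.032), np.int64(142)), (np.float64(0.036), np.int64(183)), (np.float64(0.04), np.int64(44)), (np.float64(0.056), np.int64(10)), (np.float64(0.06), np.int64(252)), (np.float64(0.064), np.int64(2442)), (np.float64(0.068), np.int64(390)), (np.float64(0.072), np.int64(207)), (np.float64(0.076), np.int64(163)), (np.float64(0.08), np.int64(69)), (np.float64(0.084), np.int64(43)), (np.float64(0.088), np.int64(5)), (np.float64(0.092), np.int64(47)), (np.float64(0.096), np.int64(108)), (np.float64(0.1), np.int64(19)), (np.float64(0.104), np.int64(9)), (np.float64(0.108), np.int64(7)), (np.float64(0.112), np.int64(8)), (np.float64(0.116), np.int64(6)), (np.float64(0.12), np.int64(10)), (np.float64(0.124), np.int64(38)), (np.float64(0.128), np.int64(69)), (np.float64(0.132), np.int64(84)), (np.float64(0
[... 1113 characters left out ...]
5), (105.7480697631836, 165.9396514892578), 81.80201721191406) [ 0.4557 -0.2134  0.0603] [ 0.375 -0.309  0.057] [ 0.541 -0.192  0.062]
0.058 0.069 2933 ((446.5568542480469, -253.92987060546875), (106.26155090332031, 185.06585693359375), 82.33482360839844) [ 0.4466 -0.2523  0.0659] [ 0.357 -0.315  0.058] [ 0.545 -0.191  0.069]
0.069 0.082 572 ((444.50390625, -251.70306396484375), (101.82437133789062, 183.3675994873047), 82.44691467285156) [ 0.4446 -0.2519  0.0745] [ 0.352 -0.313  0.069] [ 0.542 -0.197  0.082]
0.22 0.27 580 ((557.6197509765625, -267.7073974609375), (91.89776611328125, 30.496408462524414), 81.5969467163086) [ 0.5608 -0.2676  0.2461] [ 0.542 -0.315  0.22 ] [ 0.576 -0.223  0.258]
```

The top view shows the mould at (269,182), the nest at (466,232) and the hold-down standing up at (495,170). The side view agrees with this. I'm moving above the mould.

```bash
python3 -m jog '[[0,0,0,-0.0452,-0.016,0,1],[0,0,0,-0.0452,-0.016,0,1],[0,0,0,-0.0452,-0.016,0,1],[0,0,0,-0.0452,-0.016,0,1],[0,0,0,-0.0452,-0.016,0,1]]'; python3 -m jog '[[0,0,0,-0.0452,-0.016,0,1],[0,0,0,-0.0452,-0.016,0,1],[0,0,0,-0.0452,-0.016,0,1],[0,0,0,-0.0452,-0.016,0.01,1],[0,0,-2.4,-0.0452,-0.016,0.02,1]]'
python3 - <<'E'
from h import *
st()
d=np.load("top0.npy"); P=cloud("top",d)
u=np.array([np.cos(np.radians(69.4)),np.sin(np.radians(69.4))])
for s in(-1,1):
    for r in(.036,.043,.05,.057,.064):
        c=np.array([.578,.205])+s*r*u; m=(np.hypot(P[...,0]-c[0],P[...,1]-c[1])<.012)&(d>0); print(s,r,P[m][:,2].max().round(4),np.median(P[m][:,2]).round(4))
# mould top cleaner estimate: rim pixels
m=(np.hypot(P[...,0]-.578,P[...,1]-.205)<.075)&(P[...,2]>.017)&(P[...,2]<.03); print(cv2.minAreaRect((P[m][:,:2]*1000).astype(np.float32)))
E
```

```text
time: 1.62
eef_pos: [0.4026, 0.366, 0.2315]
eef_rot: [0.0, 0.2, 0.98, 0.0]
wrist_force: [-0.2, 0.8, 0.8]
opening: 0.0858
grip_force: 0.0
time: 2.25
eef_pos: [0.5802, 0.2041, 0.2022]
eef_rot: [0.001, 0.179, 0.984, 0.001]
wrist_force: [0.5, -0.1, -0.1]
opening: 0.0856
grip_force: 0.0
t 2.25 pos [0.5802 0.2041 0.2022] open 0.08559256216218106 F [ 0.46 -0.1  -0.07]
[[-0.936  0.351  0.003]
 [ 0.351  0.936  0.001]
 [-0.002  0.001 -1.   ]]
-1 0.036 0.0263 0.0035
-1 0.043 0.0093 0.0017
-1 0.05 0.0067 0.0016
-1 0.057 0.0049 0.0017
-1 0.064 0.0049 0.0013
1 0.036 0.0271 0.0038
1 0.043 0.0072 0.0034
1 0.05 0.0081 0.0033
1 0.057 0.0081 0.0032
1 0.064 0.0081 0.0032
((578.2754516601562, 205.06124877929688), (59.554534912109375, 112.1783676147461), 69.35237121582031)
```

```bash
python3 -m jog '[[0,0,0,0.0022,0.0002,0.05,1],[0,0,0,0,0,0.055,1],[0,0,0,0,0,0.05,1],[0,0,0,0,0,0.03,1],[0,0,0,0,0,0.015,1]]'; python3 -m jog '[[0,0,0,0,0,0,0],[0,0,0,0,0,0,0],[0,0,0,0,0,0,0],[0,0,0,0,0,0,0],[0,0,0,0,0,0,0]]'; python3 -c "
from h import *
st()"
```

```text
time: 2.88
eef_pos: [0.575, 0.2059, -0.0008]
eef_rot: [-0.001, 0.179, 0.984, -0.0]
wrist_force: [-0.1, 0.4, 0.0]
opening: 0.0856
grip_force: 0.0
time: 3.5
eef_pos: [0.5778, 0.2064, 0.0032]
eef_rot: [0.002, 0.179, 0.984, 0.001]
wrist_force: [-1.0, -0.0, 6.5]
opening: 0.0563
grip_force: 68.1
t 3.5 pos [0.5778 0.2064 0.0032] open 0.05629563173684935 F [-1.03 -0.01  6.46]
[[-0.936  0.352  0.003]
 [ 0.352  0.936  0.   ]
 [-0.003  0.002 -1.   ]]
```

```bash
python3 -m jog '[[0,0,0,0,0,-0.03,0],[0,0,0,0,0,-0.05,0],[0,0,0,0,0,-0.05,0],[0,0,0,0,0,-0.05,0],[0,0,0,-0.003,-0.03,0,0]]'; python3 -m jog '[[0,0,0,-0.003,-0.05,0,0],[0,0,0,-0.003,-0.05,0,0],[0,0,0,-0.003,-0.05,0,0],[0,0,0,-0.003,-0.05,0,0],[0,0,0,-0.003,-0.05,0,0]]'; python3 -m jog '[[0,0,0,-0.003,-0.05,0,0],[0,0,0,-0.003,-0.05,0,0],[0,0,0,-0.003,-0.05,0,0],[0,0,-6.3,-0.003,-0.036,0,0],[0,0,-6.3,0,0,0,0]]'
python3 - <<'E'
from h import *
s,r=st()
for n in("top","side"):
    im,d=manip.snapshot(n); cv2.imwrite(f"pics/{n}1.png",im); np.save(f"{n}1.npy",d)
    for l in ["mould"]:
        for x in manip.place_of(n,l)[:2]: print(n,l,np.round(x["centre"],3),round(x["confidence"],2))
    for x in manip.regions_of(n,"mould")[:1]:
        P=cloud(n,d)[x["pixels"]&(d>0)]; print(np.percentile(P,[5,50,95],0).round(3))
# nest from the first top depth: rails
d=np.load("top0.npy"); P=cloud("top",d); im=cv2.imread("pics/top0.png")
c=im[190:290,420:520]; cv2.imwrite("pics/nest0.png",cv2.resize(c,(600,600),interpolation=cv2.INTER_CUBIC))
E
```

```text
time: 4.12
eef_pos: [0.5717, 0.1783, 0.1871]
eef_rot: [0.005, 0.178, 0.984, 0.002]
wrist_force: [0.8, -1.8, -1.8]
opening: 0.0567
grip_force: 67.1
time: 4.75
eef_pos: [0.4935, -0.0635, 0.181]
eef_rot: [-0.0, 0.179, 0.984, 0.0]
wrist_force: [0.4, 0.4, -2.1]
opening: 0.0566
grip_force: 67.2
time: 5.38
eef_pos: [0.4391, -0.2427, 0.1811]
eef_rot: [-0.0, 0.07, 0.998, -0.0]
wrist_force: [-0.4, 0.8, -3.0]
opening: 0.0564
grip_force: 67.2
t 5.375 pos [ 0.4391 -0.2427  0.1811] open 0.05642363580979631 F [-0.36  0.81 -2.96]
[[-0.99   0.14  -0.001]
 [ 0.14   0.99  -0.   ]
 [ 0.    -0.    -1.   ]]
top mould [ 0.44  -0.246  0.177] 0.96
[[ 0.39  -0.265  0.186]
 [ 0.42  -0.237  0.196]
 [ 0.491 -0.21   0.203]]
side mould [ 0.44  -0.243  0.176] 0.8
[[ 0.382 -0.275  0.182]
 [ 0.412 -0.242  0.194]
 [ 0.478 -0.212  0.201]]
```

View pics/nest0.png

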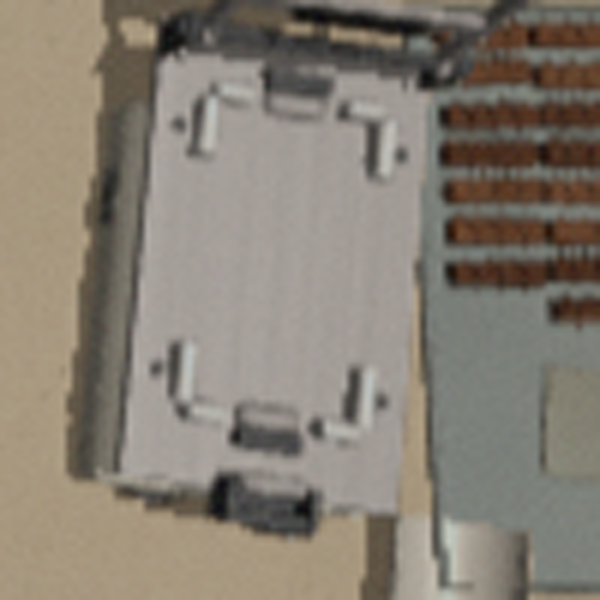

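View pics/side1.png

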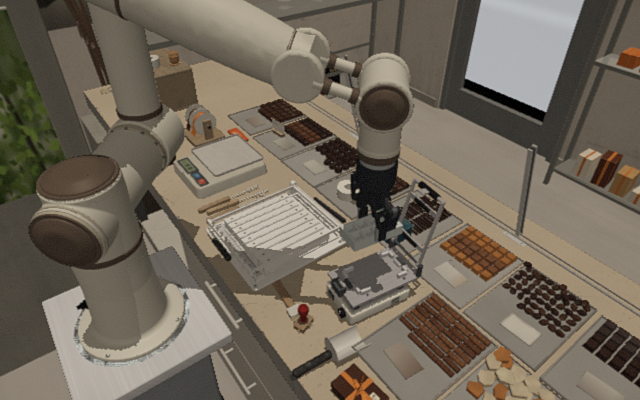

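Crop: corner rails at roughly (205,125), (382,148), (184,372), (363,397); side view shows the mould held level over the nest. Now I'm fitting the seat pose more exactly.

Run:
```python
from h import *
im=cv2.imread("pics/top0.png"); d=np.load("top0.npy"); P=cloud("top",d)
K,T=cal("top"); C=-T[:3,:3].T@T[:3,3]; print("cam",C.round(3))
def onplane(u,v,z):
    r=np.stack([(u-K[0,2])/K[0,0],-(v-K[1,2])/K[1,1],-np.ones(len(u))],-1)@T[:3,:3]
    return C+r*((z-C[2])/r[:,2])[:,None]
yaw=np.radians(-7.8); c0=np.array([.452,-.255])
ex=np.array([np.cos(yaw),np.sin(yaw)]); ey=np.array([-ex[1],ex[0]])
# platen edges
m=(np.abs(P[...,2]-.0645)<.006)&(d>0)
L=P[m][:,:2]-c0; L=np.c_[L@ex,L@ey]; L=L[(abs(L[:,0])<.1)&(abs(L[:,1])<.065)]
for b in np.arange(-.08,.081,.02):
    q=L[abs(L[:,0]-b)<.008]; print("x%.2f y %.4f %.4f mid %.4f"%(b,q[:,1].min(),q[:,1].max(),(q[:,1].min()+q[:,1].max())/2))
for b in(-.045,-.035,.035,.045):
    q=L[abs(L[:,1]-b)<.004]; print("y%.3f x %.4f %.4f"%(b,q[:,0].min(),q[:,0].max()))
# rail tops: depth >.0715
m=(P[...,2]>.071)&(P[...,2]<.08)&(d>0); L=P[m][:,:2]-c0; L=np.c_[L@ex,L@ey]
for sx in(-1,1):
  for sy in(-1,1):
    q=L[(L[:,0]*sx>.025)&(L[:,0]*sx<.066)&(L[:,1]*sy>.018)&(L[:,1]*sy<.045)]
    leg=q[(abs(q[:,0])<.05)]; sh=q[abs(q[:,1])<.026]
    print(sx,sy,len(q),"min",q.min(0).round(4),"max",q.max(0).round(4),"long leg y",np.median(leg[:,1]).round(4),len(leg),"short leg x",np.median(sh[:,0]).round(4) if len(sh) else None,len(sh))
g=cv2.cvtColor(im,cv2.COLOR_BGR2GRAY); v,u=np.mgrid[0:400,0:640]; b=(g>205)
Q=onplane(u[b],v[b],.0755)[:,:2]-c0; Q=np.c_[Q@ex,Q@ey]
for sx in(-1,1):
  for sy in(-1,1):
    q=Q[(Q[:,0]*sx>.02)&(Q[:,0]*sx<.07)&(Q[:,1]*sy>.01)&(Q[:,1]*sy<.045)]
    leg=q[abs(q[:,0])<.052]; print("bright",sx,sy,len(q),np.median(leg[:,1]).round(4) if len(leg) else 0,q.min(0).round(4) if len(q) else 0,q.max(0).round(4) if len(q) else 0)
```

```text
cam [0.408 0.053 0.926]
x-0.08 y -0.0516 0.0525 mid 0.0005
x-0.06 y -0.0497 0.0533 mid 0.0018
x-0.04 y -0.0515 0.0533 mid 0.0009
x-0.02 y -0.0518 0.0528 mid 0.0005
x0.00 y -0.0508 0.0531 mid 0.0011
x0.02 y -0.0512 0.0531 mid 0.0010
x0.04 y -0.0511 0.0536 mid 0.0012
x0.06 y -0.0499 0.0533 mid 0.0017
x0.08 y -0.0466 0.0531 mid 0.0033
y-0.045 x -0.0868 0.0796
y-0.035 x -0.0878 0.0806
y0.035 x -0.0875 0.0779
y0.045 x -0.0869 0.0742
-1 -1 54 min [-0.0639 -0.0362] max [-0.0367 -0.018 ] long leg y -0.0316 25 short leg x -0.0607 12
-1 1 56 min [-0.0638  0.0188] max [-0.0375  0.0376] long leg y 0.0347 23 short leg x -0.0606 10
1 -1 52 min [ 0.0372 -0.0412] max [ 0.0634 -0.0188] long leg y -0.0311 24 short leg x 0.0589 12
1 1 53 min [0.0356 0.0184] max [0.0634 0.0376] long leg y 0.0357 19 short leg x 0.0598 9
bright -1 -1 0 0 0 0
bright -1 1 0 0 0 0
bright 1 -1 0 0 0 0
bright 1 1 0 0 0 0
```

```bash
python3 -m jog '[[0,0,-0.3,-0.0135,-0.0094,0.02,0],[0,0,0,0,0,0.04,0],[0,0,0,0,0,0.015,0],[0,0,0,0,0,0,0],[0,0,0,0,0,0,0]]'
python3 - <<'E'
from h import *
s,r=st(); z0=s["eef_pos"][2]
yaw=np.radians(-7.7); ex=np.array([np.cos(yaw),np.sin(yaw)]); ey=np.array([-ex[1],ex[0]]); c0=np.array([.4521,-.254])
for n in("top","side"):
    im,d=manip.snapshot(n); P=cloud(n,d); np.save(f"{n}2.npy",d)
    c=im[180:290,410:520] if n=="top" else im[180:320,310:450]
    cv2.imwrite(f"pics/{n}2.png",cv2.resize(c,(600,600),interpolation=cv2.INTER_CUBIC))
    for x in manip.regions_of(n,"mould")[:1]:
        p=P[x["pixels"]&(d>0)]; L=np.c_[(p[:,:2]-c0)@ex,(p[:,:2]-c0)@ey,p[:,2]-z0]; 
        print(n,len(L),np.percentile(L,[1,5,50,95,99],0).round(4))
        t=L[(L[:,2]>.012)&(L[:,2]<.026)]; print(t.min(0).round(4),t.max(0).round(4),cv2.minAreaRect((t[:,:2]*1000).astype(np.float32)))
    for x in manip.place_of(n,"mould")[:1]: print(np.round(x["centre"],4))
st()
E
```

```text
time: 6.3
eef_pos: [0.4533, -0.2524, 0.1079]
eef_rot: [0.001, 0.067, 0.998, -0.001]
wrist_force: [-0.8, -0.2, -2.7]
opening: 0.0565
grip_force: 67.1
t 6.3 pos [ 0.4533 -0.2524  0.1079] open 0.056466349430721256 F [-0.75 -0.22 -2.71]
[[-0.991  0.134  0.002]
 [ 0.134  0.991 -0.002]
 [-0.002 -0.002 -1.   ]]
top 840 [[-0.0538 -0.0218  0.001 ]
 [-0.0501 -0.0173  0.0053]
 [-0.0166  0.0092  0.0156]
 [ 0.0537  0.03    0.0218]
 [ 0.0565  0.0306  0.0233]]
[-0.0546 -0.0226  0.0121] [0.0575 0.0307 0.0242] ((1.412139892578125, 4.063804626464844), (53.1239013671875, 112.17677307128906), 89.88111877441406)
[ 0.4546 -0.251   0.1047]
side 1016 [[-0.0567 -0.03   -0.0333]
 [-0.056  -0.029  -0.0009]
 [-0.0265 -0.0024  0.0134]
 [ 0.0473  0.0264  0.02  ]
 [ 0.0618  0.0296  0.0401]]
[-0.0577 -0.0304  0.0121] [0.056  0.0301 0.024 ] ((-0.8978843688964844, 0.030115127563476562), (113.388671875, 60.4816780090332), 0.4326765835285187)
[ 0.4528 -0.2531  0.1016]
t 6.6 pos [ 0.4526 -0.2521  0.107 ] open 0.056389849769368075 F [ 0.17  0.   -2.87]
[[-0.991  0.134  0.001]
 [ 0.134  0.991 -0.001]
 [-0.001 -0.001 -1.   ]]
```

View pics/side2.png

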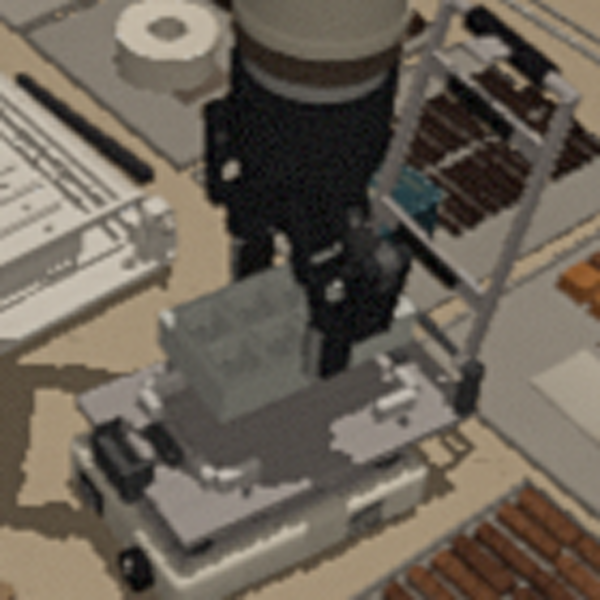

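Side crop: mould level, in line with the nest, about 30 mm above the rails. A small correction of about 1.5 mm is needed.

```bash
python3 -m jog '[[0,0,0,0.0014,-0.0016,0.01,0],[0,0,0,0,0,0.014,0],[0,0,0,0,0,0,0],[0,0,0,0,0,0,0],[0,0,0,0,0,0,0]]'
python3 - <<'E'
from h import *
s,r=st(); z0=s["eef_pos"][2]
yaw=np.radians(-7.7); ex=np.array([np.cos(yaw),np.sin(yaw)]); ey=np.array([-ex[1],ex[0]]); c0=np.array([.4521,-.254])
for n in("top",):
    im,d=manip.snapshot(n); P=cloud(n,d)
    for x in manip.regions_of(n,"mould")[:1]:
        p=P[x["pixels"]&(d>0)]; L=np.c_[(p[:,:2]-c0)@ex,(p[:,:2]-c0)@ey,p[:,2]-z0]; 
        t=L[(L[:,2]>.012)&(L[:,2]<.026)]; print(t.min(0).round(4),t.max(0).round(4))
for i in range(4): manip.snapshot("top"); s=manip.state(); print(np.round(s["eef_pos"],4), np.round((s["eef_pos"][:2]-c0)@np.c_[ex,ey],4),np.round(s["wrist_force"],2))
E
```

```text
time: 7.22
eef_pos: [0.451, -0.2534, 0.0827]
eef_rot: [0.0, 0.067, 0.998, -0.0]
wrist_force: [0.2, 0.1, -3.4]
opening: 0.0564
grip_force: 67.1
t 7.225 pos [ 0.451  -0.2534  0.0827] open 0.05635802464512438 F [ 0.22  0.1  -3.36]
[[-0.991  0.134  0.001]
 [ 0.134  0.991 -0.001]
 [-0.001 -0.    -1.   ]]
[-0.0566 -0.0275  0.0121] [0.0554 0.0296 0.0243]
[ 0.451  -0.2533  0.0827] [-0.0012  0.0005] [-0.37  0.58 -1.83]
[ 0.4509 -0.2533  0.0826] [-0.0013  0.0005] [ 0.48 -0.06 -2.17]
[ 0.4509 -0.2533  0.0826] [-0.0013  0.0006] [ 0.28 -0.23 -2.07]
[ 0.4508 -0.2532  0.0825] [-0.0014  0.0006] [ 0.88 -0.35 -1.27]
```

```bash
python3 -m jog '[[0,0,0,-0.0005,-0.0003,0.003,0],[0,0,0,0,0,0.002,0],[0,0,0,0,0,0.001,0],[0,0,0,0,0,0,0],[0,0,0,0,0,0,0]]';python3 -m jog '[[0,0,0,0,0,0.001,0],[0,0,0,0,0,0.001,0],[0,0,0,0,0,0.001,0],[0,0,0,0,0,0,0],[0,0,0,0,0,0,0]]'
```

```text
time: 8.15
eef_pos: [0.4512, -0.2536, 0.0763]
eef_rot: [0.0, 0.067, 0.998, -0.0]
wrist_force: [-0.4, 1.1, -2.4]
opening: 0.0564
grip_force: 67.1
time: 8.78
eef_pos: [0.4512, -0.2535, 0.0733]
eef_rot: [0.0, 0.067, 0.998, -0.0]
wrist_force: [-0.4, 0.4, -2.2]
opening: 0.0567
grip_force: 67.1
```

The mould is below the rail tops with no contact force, so it's in the nest. Now pressing gently.

```bash
python3 -m jog '[[0,0,0,0,0,0.001,0],[0,0,0,0,0,0.001,0],[0,0,0,0,0,0.001,0],[0,0,0,0,0,0,0],[0,0,0,0,0,0,0]]';python3 -m jog '[[0,0,0,0,0,0.001,0],[0,0,0,0,0,0.001,0],[0,0,0,0,0,0,0],[0,0,0,0,0,0,0],[0,0,0,0,0,0,0]]'
```

```text
time: 9.4
eef_pos: [0.4514, -0.2537, 0.0706]
eef_rot: [0.0, 0.067, 0.998, -0.0]
wrist_force: [0.7, 0.9, 2.3]
opening: 0.0565
grip_force: 67.5
time: 10.02
eef_pos: [0.4515, -0.2538, 0.0688]
eef_rot: [0.0, 0.067, 0.998, -0.0]
wrist_force: [0.5, 0.7, 5.4]
opening: 0.0562
grip_force: 67.9
```

```bash
for i in 1 ; do python3 -m jog '[[0,0,0,0,0,0.001,0],[0,0,0,0,0,0.0005,0],[0,0,0,0,0,0,0],[0,0,0,0,0,0,0],[0,0,0,0,0,0,0]]'; done; python3 -m jog '[[0,0,0,0,0,0.0005,0],[0,0,0,0,0,0.0005,0],[0,0,0,0,0,0,0],[0,0,0,0,0,0,0],[0,0,0,0,0,0,0]]'
```

```text
time: 10.65
eef_pos: [0.4515, -0.2538, 0.0675]
eef_rot: [0.0, 0.067, 0.998, -0.0]
wrist_force: [-1.1, 1.3, 7.3]
opening: 0.0565
grip_force: 68.2
time: 11.28
eef_pos: [0.452, -0.254, 0.0668]
eef_rot: [0.001, 0.067, 0.998, -0.0]
wrist_force: [-0.2, 1.3, 7.5]
opening: 0.0565
grip_force: 68.3
```

```bash
python3 -m jog '[[0,0,0,0,0,0.001,0],[0,0,0,0,0,0.0005,0],[0,0,0,0,0,0,0],[0,0,0,0,0,0,0],[0,0,0,0,0,0,0]]'; python3 -m jog '[[0,0,0,0,0,0.0005,0],[0,0,0,0,0,0.0005,0],[0,0,0,0,0,0,0],[0,0,0,0,0,0,0],[0,0,0,0,0,0,0]]'
```

```text
time: 11.9
eef_pos: [0.4517, -0.2541, 0.0647]
eef_rot: [0.001, 0.067, 0.998, -0.001]
wrist_force: [2.0, -2.5, 4.5]
opening: 0.0562
grip_force: 67.9
time: 12.52
eef_pos: [0.4517, -0.2541, 0.0638]
eef_rot: [0.001, 0.067, 0.998, -0.001]
wrist_force: [2.8, -3.0, 6.2]
opening: 0.0564
grip_force: 68.1
```

```bash
python3 -m jog '[[0,0,0,0,0,0.001,0],[0,0,0,0,0,0.0005,0],[0,0,0,0,0,0,0],[0,0,0,0,0,0,0],[0,0,0,0,0,0,0]]'; python3 -m jog '[[0,0,0,0,0,0.001,0],[0,0,0,0,0,0.0005,0],[0,0,0,0,0,0,0],[0,0,0,0,0,0,0],[0,0,0,0,0,0,0]]'
python3 - <<'E'
from h import *
st()
E
```

```text
time: 13.15
eef_pos: [0.4517, -0.2541, 0.0626]
eef_rot: [0.001, 0.067, 0.998, -0.001]
wrist_force: [1.8, -3.1, 9.3]
opening: 0.057
grip_force: 68.4
time: 13.78
eef_pos: [0.4517, -0.2541, 0.0614]
eef_rot: [0.0, 0.067, 0.998, -0.0]
wrist_force: [0.7, -2.4, 10.7]
opening: 0.0566
grip_force: 68.6
t 13.775 pos [ 0.4517 -0.2541  0.0614] open 0.056583405625391235 F [ 0.69 -2.39 10.73]
[[-0.991  0.134  0.001]
 [ 0.134  0.991 -0.001]
 [-0.001 -0.001 -1.   ]]
```

```bash
python3 -m jog '[[0,0,0,0,0,0.001,0],[0,0,0,0,0,0.0005,0],[0,0,0,0,0,0,0],[0,0,0,0,0,0,0],[0,0,0,0,0,0,0]]'; python3 -m jog '[[0,0,0,0,0,-0.002,0],[0,0,0,0,0,-0.002,0],[0,0,0,0,0,-0.001,0],[0,0,0,0,0,0,0],[0,0,0,0,0,0,0]]'; python3 -m jog '[[0,0,0,0,0,0,1],[0,0,0,0,0,0,1],[0,0,0,0,0,0,1],[0,0,0,0,0,0,1],[0,0,0,0,0,0,1]]'; python3 -m jog '[[0,0,0,0,0,-0.02,1],[0,0,0,0.02,0,-0.05,1],[0,0,0,0.05,0,-0.02,1],[0,0,0,0.06,0,0,1],[0,0,0,0.05,0,0,1]]'
python3 - <<'E'
from h import *
st()
yaw=np.radians(-7.7); ex=np.array([np.cos(yaw),np.sin(yaw)]); ey=np.array([-ex[1],ex[0]]); c0=np.array([.4521,-.254])
for n in("top","side"):
    im,d=manip.snapshot(n); P=cloud(n,d)
    c=im[180:290,410:520] if n=="top" else im[180:320,310:450]
    cv2.imwrite(f"pics/{n}3.png",cv2.resize(c,(600,600),interpolation=cv2.INTER_CUBIC))
    L=np.concatenate([((P[...,:2]-c0)@ex)[...,None],((P[...,:2]-c0)@ey)[...,None],P[...,2:]],-1)[d>0]
    rim=L[(abs(L[:,0])<.057)&(abs(L[:,1])<.03)&(L[:,2]>.079)&(L[:,2]<.1)]
    for k in range(3):
        A=np.c_[rim[:,:2],np.ones(len(rim))]; f=np.linalg.lstsq(A,rim[:,2],rcond=None)[0]; e=rim[:,2]-A@f; rim=rim[abs(e)<2*e.std()]
    print(n,len(rim),"slope*56 x: %.4f  z0 %.4f"%(f[0]*.056,f[2]),rim.min(0).round(4),rim.max(0).round(4))
    pl=L[(abs(L[:,0])<.03)&(abs(L[:,1])>.034)&(abs(L[:,1])<.048)&(abs(L[:,2]-.064)<.006)]; print("platen",len(pl),np.median(pl[:,2]).round(4))
E
```

```text
time: 14.4
eef_pos: [0.4517, -0.2541, 0.0602]
eef_rot: [0.0, 0.067, 0.998, -0.0]
wrist_force: [-1.0, -1.4, 12.7]
opening: 0.0563
grip_force: 68.9
time: 15.02
eef_pos: [0.4516, -0.2541, 0.0641]
eef_rot: [0.001, 0.067, 0.998, -0.001]
wrist_force: [2.9, -3.3, 5.6]
opening: 0.0563
grip_force: 68.0
time: 15.65
eef_pos: [0.451, -0.2534, 0.0637]
eef_rot: [-0.0, 0.067, 0.998, 0.0]
wrist_force: [-0.4, -0.1, 0.3]
opening: 0.0856
grip_force: 0.0
time: 16.27
eef_pos: [0.2713, -0.2289, 0.1539]
eef_rot: [0.0, 0.067, 0.998, -0.0]
wrist_force: [-0.1, -1.7, 0.4]
opening: 0.0855
grip_force: 0.0
t 16.275 pos [ 0.2713 -0.2289  0.1539] open 0.08553259021325044 F [-0.1  -1.74  0.37]
[[-0.991  0.134 -0.   ]
 [ 0.134  0.991 -0.001]
 [-0.    -0.001 -1.   ]]
top 698 slope*56 x: -0.0003  z0 0.0865 [-0.056  -0.03    0.0835] [0.0558 0.0291 0.0895]
platen 265 0.0649
side 646 slope*56 x: -0.0000  z0 0.0849 [-0.0569 -0.03    0.0814] [0.0554 0.0291 0.0884]
platen 175 0.064
```

Both ends are home: the rim stands about 21–21.6 mm above the platen and is level. Now moving behind the standing hold-down with the fingers shut.

```bash
python3 -m jog '[[0,0,0,0,0,-0.05,0],[0,0,0,0,0,-0.05,0],[0,0,0,0,0,-0.05,0],[0,0,0,-0.03,0,-0.03,0],[0,0,0,-0.055,0,0,0]]'; python3 -m jog '[[0,0,0,-0.055,0,0,0],[0,0,0,-0.055,0,0,0],[0,0,0,-0.055,0,0,0],[0,0,0,-0.055,0,0,0],[0,0,0,-0.033,0,0,0]]';  python3 -m jog '[[0,0,0,0,0,0,0],[0,0,0,0,0,0.04,0],[0,0,0,0,0,0.04,0],[0,0,0,0,0,0.02,0],[0,0,0,0,0,0,0]]'
python3 - <<'E'
from h import *
s,r=st()
im,d=manip.snapshot("side"); cv2.imwrite("pics/side4.png",cv2.resize(im[100:320,290:510],(600,600),interpolation=cv2.INTER_CUBIC))
for n in("side",):
  for x in manip.place_of(n,"clamp_grip")[:2]: print(np.round(x["centre"],3),x["confidence"])
E
```

```text
time: 17.0
eef_pos: [0.3593, -0.2426, 0.3379]
eef_rot: [0.003, 0.068, 0.998, -0.003]
wrist_force: [-0.2, -0.8, 0.7]
opening: -0.0
grip_force: 0.0
time: 17.62
eef_pos: [0.6105, -0.2743, 0.3324]
eef_rot: [-0.0, 0.067, 0.998, 0.0]
wrist_force: [1.0, 0.1, 0.9]
opening: 0.0001
grip_force: 0.0
time: 18.25
eef_pos: [0.6068, -0.2743, 0.2325]
eef_rot: [-0.001, 0.067, 0.998, 0.001]
wrist_force: [0.9, -1.2, 0.4]
opening: 0.0004
grip_force: 0.0
t 18.25 pos [ 0.6068 -0.2743  0.2325] open 0.0003951635544486869 F [ 0.95 -1.16  0.38]
[[-0.991  0.135 -0.002]
 [ 0.135  0.991  0.002]
 [ 0.003  0.001 -1.   ]]
[ 0.564 -0.269  0.246] 0.58
```

View pics/side4.png

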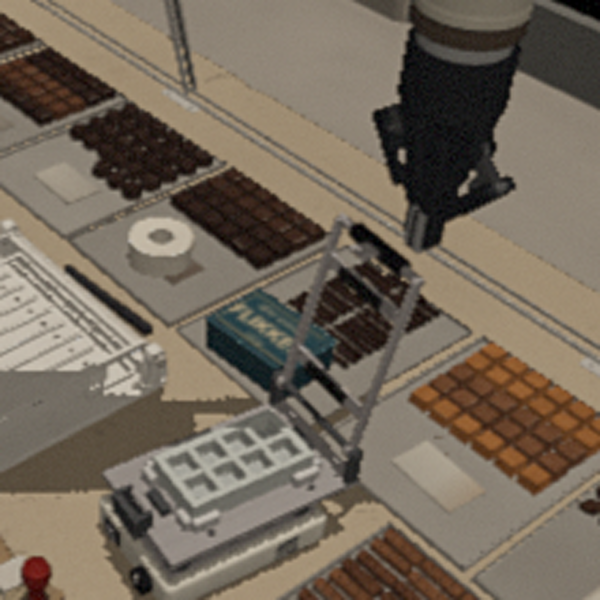

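The side crop shows the shut fingers (425,235) behind the grip bar (380,250), with the mould seated. Pushing the hold-down over.

```bash
python3 -m jog '[[0,0,0,0.0156,0,0,0],[0,0,0,0.0156,0,-0.0005,0],[0,0,0,0.0156,0,-0.0015,0],[0,0,0,0.0156,0,-0.0005,0],[0,0,0,0.0156,0,0.0005,0]]'; python3 -m jog '[[0,0,0,0.0156,0,0.0025,0],[0,0,0,0.0156,0,0.0035,0],[0,0,0,0.0156,0,0.0065,0],[0,0,0,0.0156,0,0.0075,0],[0,0,0,0.0156,0,0.0085,0]]'
python3 - <<'E'
from h import *
s,r=st()
for n in("side","top"):
  im,d=manip.snapshot(n)
  if n=="side": cv2.imwrite("pics/side5.png",cv2.resize(im[130:320,310:500],(600,600),interpolation=cv2.INTER_CUBIC))
  for x in manip.place_of(n,"clamp_grip")[:2]: print(n,np.round(x["centre"],3),x["confidence"])
E
```

```text
time: 18.98
eef_pos: [0.5315, -0.2652, 0.2392]
eef_rot: [0.003, 0.067, 0.998, -0.002]
wrist_force: [1.3, 0.5, 1.2]
opening: 0.0
grip_force: 0.5
time: 19.6
eef_pos: [0.4541, -0.2549, 0.21]
eef_rot: [0.002, 0.067, 0.998, -0.002]
wrist_force: [1.4, -0.3, -0.3]
opening: -0.0001
grip_force: 0.5
t 19.6 pos [ 0.4541 -0.2549  0.21  ] open -0.00010897344068944976 F [ 1.43 -0.29 -0.32]
[[-0.991  0.134  0.004]
 [ 0.134  0.991 -0.004]
 [-0.005 -0.003 -1.   ]]
side [ 0.434 -0.256  0.222] 0.97
top [ 0.434 -0.248  0.212] 0.94
```

View pics/side5.png

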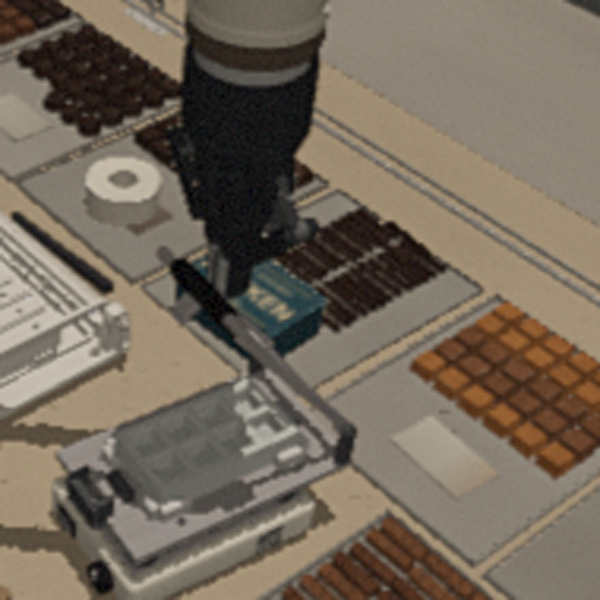

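The bar is at about (205,290) in the crop and the hold-down is at about 0.9 rad. Going over to press from above.

```bash
python3 -m jog '[[0,0,0,-0.01,0,0,0],[0,0,0,0,0,-0.04,0],[0,0,0,0.033,0,0,0],[0,0,0,0,0,0.01,0],[0,0,0,0,0,0,0]]'; python3 -m jog '[[0,0,0,0.002,0,0.005,0],[0,0,0,0.004,0,0.005,0],[0,0,0,0.005,0,0.008,0],[0,0,0,0.007,0,0.009,0],[0,0,0,0.006,0,0.009,0]]'
python3 - <<'E'
from h import *
s,r=st()
c0=np.array([.4521,-.254]); yaw=np.radians(-7.7); print((s["eef_pos"][:2]-c0)@[np.cos(yaw),np.sin(yaw)])
for n in("side","top"):
  im,d=manip.snapshot(n)
  for x in manip.place_of(n,"clamp_grip")[:2]: print(n,np.round(x["centre"],3),x["confidence"])
E
```

```text
time: 20.42
eef_pos: [0.4308, -0.2504, 0.2364]
eef_rot: [-0.0, 0.067, 0.998, 0.001]
wrist_force: [0.5, -0.7, 0.5]
opening: 0.0001
grip_force: 0.0
time: 21.05
eef_pos: [0.4048, -0.2474, 0.2012]
eef_rot: [-0.002, 0.067, 0.998, -0.0]
wrist_force: [-9.0, 1.5, 9.9]
opening: -0.0003
grip_force: 6.7
t 21.05 pos [ 0.4048 -0.2474  0.2012] open -0.0002907166844697547 F [-8.96  1.54  9.94]
[[-0.991  0.134 -0.003]
 [ 0.134  0.991  0.   ]
 [ 0.003 -0.    -1.   ]]
-0.047736256664262545
side [ 0.417 -0.252  0.198] 0.57
top [ 0.415 -0.245  0.189] 0.86
```

The tip was wedged on the near side of the bar. Lifting, shifting back, then following the arc properly.

```bash
python3 -m jog '[[0,0,0,0,0,-0.024,0],[0,0,0,-0.016,0,0,0],[0,0,0,0,0,0,0],[0,0,0,0,0,0.01,0],[0,0,0,0,0,0.004,0]]'; python3 -m jog '[[0,0,0,0.004,0,0.0065,0],[0,0,0,0.0045,0,0.0065,0],[0,0,0,0.005,0,0.007,0],[0,0,0,0.005,0,0.007,0],[0,0,0,0,0,0,0]]'
python3 - <<'E'
from h import *
s,r=st()
c0=np.array([.4521,-.254]); yaw=np.radians(-7.7); print((s["eef_pos"][:2]-c0)@[np.cos(yaw),np.sin(yaw)])
for n in("side","top"):
  im,d=manip.snapshot(n)
  for x in manip.place_of(n,"clamp_grip")[:1]: print(n,np.round(x["centre"],3),((x["centre"][:2]-c0)@[np.cos(yaw),np.sin(yaw)]).round(4),x["confidence"])
E
```

```text
time: 21.88
eef_pos: [0.4214, -0.2489, 0.2096]
eef_rot: [-0.001, 0.067, 0.998, 0.001]
wrist_force: [0.6, -0.1, -0.4]
opening: -0.0001
grip_force: 0.0
time: 22.5
eef_pos: [0.4035, -0.2468, 0.1835]
eef_rot: [-0.0, 0.068, 0.998, 0.001]
wrist_force: [0.5, -0.4, -0.6]
opening: 0.0003
grip_force: 0.0
t 22.5 pos [ 0.4035 -0.2468  0.1835] open 0.0002762166084798424 F [ 0.49 -0.36 -0.64]
[[-0.991  0.135 -0.001]
 [ 0.135  0.991  0.001]
 [ 0.001  0.001 -1.   ]]
-0.04916704261010725
side [ 0.395 -0.244  0.175] -0.0575 0.71
top [ 0.396 -0.244  0.169] -0.0564 0.68
```

```bash
python3 -m jog '[[0,0,0,0.006,0,0.011,0],[0,0,0,0.006,0,0.0115,0],[0,0,0,0.007,0,0.015,0],[0,0,0,0.005,0,0.015,0],[0,0,0,0.002,0,0.006,0]]'
python3 - <<'E'
from h import *
s,r=st()
c0=np.array([.4521,-.254]); yaw=np.radians(-7.7); ex=np.array([np.cos(yaw),np.sin(yaw)]);print((s["eef_pos"][:2]-c0)@ex)
for n in("side","top"):
  im,d=manip.snapshot(n)
  if n=="side": cv2.imwrite("pics/side6.png",cv2.resize(im[160:320,310:470],(600,600),interpolation=cv2.INTER_CUBIC))
  for x in manip.place_of(n,"clamp_grip")[:1]: print(n,np.round(x["centre"],3),((x["centre"][:2]-c0)@ex).round(4),x["confidence"])
E
```

```text
time: 23.32
eef_pos: [0.3773, -0.2429, 0.1241]
eef_rot: [-0.001, 0.068, 0.998, 0.001]
wrist_force: [-0.1, 0.4, 0.1]
opening: 0.0001
grip_force: 0.0
t 23.325 pos [ 0.3773 -0.2429  0.1241] open 0.00011194858928567666 F [-0.13  0.44  0.15]
[[-0.991  0.135 -0.002]
 [ 0.135  0.991  0.002]
 [ 0.002  0.002 -1.   ]]
-0.07557966980123272
side [ 0.373 -0.247  0.11 ] -0.0789 0.95
top [ 0.374 -0.24   0.102] -0.0796 0.7
```

View pics/side6.png

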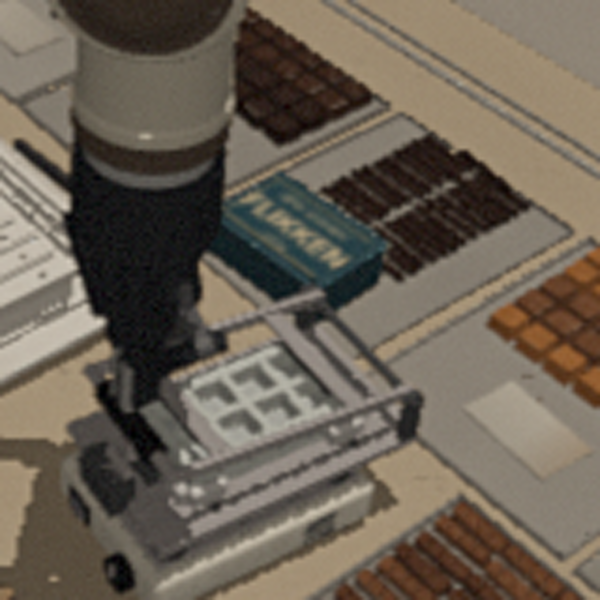

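The hold-down is nearly level over the seated mould, with the bar at (140,415). Pressing it down in small steps.

```bash
python3 -m jog '[[0,0,0,0.003,0,0.004,0],[0,0,0,0,0,0.003,0],[0,0,0,0,0,0.002,0],[0,0,0,0,0,0.001,0],[0,0,0,0,0,0,0]]'; python3 -m jog '[[0,0,0,0,0,0.001,0],[0,0,0,0,0,0.001,0],[0,0,0,0,0,0.001,0],[0,0,0,0,0,0,0],[0,0,0,0,0,0,0]]'
```

```text
time: 24.15
eef_pos: [0.3754, -0.2432, 0.1157]
eef_rot: [-0.0, 0.067, 0.998, 0.0]
wrist_force: [-0.2, 0.2, -0.1]
opening: -0.0
grip_force: 0.0
time: 24.78
eef_pos: [0.3754, -0.2433, 0.1128]
eef_rot: [-0.0, 0.067, 0.998, 0.0]
wrist_force: [-0.3, -0.0, 0.0]
opening: -0.0004
grip_force: 0.1
```

```bash
python3 -m jog '[[0,0,0,0,0,0.001,0],[0,0,0,0,0,0.001,0],[0,0,0,0,0,0.001,0],[0,0,0,0,0,0,0],[0,0,0,0,0,0,0]]'; python3 -m jog '[[0,0,0,0,0,0.001,0],[0,0,0,0,0,0.001,0],[0,0,0,0,0,0,0],[0,0,0,0,0,0,0],[0,0,0,0,0,0,0]]'
```

```text
time: 25.4
eef_pos: [0.3754, -0.2433, 0.11]
eef_rot: [0.0, 0.067, 0.998, -0.0]
wrist_force: [-1.4, 1.5, 3.8]
opening: -0.0002
grip_force: 2.5
time: 26.02
eef_pos: [0.3753, -0.2433, 0.1076]
eef_rot: [0.0, 0.067, 0.998, -0.0]
wrist_force: [-1.3, 0.7, 1.0]
opening: 0.0001
grip_force: 0.7
```

```bash
python3 -m jog '[[0,0,0,0,0,0.001,0],[0,0,0,0,0,0.001,0],[0,0,0,0,0,0.001,0],[0,0,0,0,0,0,0],[0,0,0,0,0,0,0]]'; python3 -m jog '[[0,0,0,0,0,0.001,0],[0,0,0,0,0,0.001,0],[0,0,0,0,0,0,0],[0,0,0,0,0,0,0],[0,0,0,0,0,0,0]]'
```

```text
time: 26.65
eef_pos: [0.3754, -0.2433, 0.1048]
eef_rot: [0.0, 0.067, 0.998, -0.0]
wrist_force: [0.5, -0.2, -0.5]
opening: 0.0
grip_force: 0.0
time: 27.28
eef_pos: [0.3754, -0.2433, 0.1028]
eef_rot: [0.0, 0.067, 0.998, -0.0]
wrist_force: [-0.4, 0.3, 0.4]
opening: -0.0001
grip_force: 0.0
```

```bash
python3 -m jog '[[0,0,0,0,0,0.001,0],[0,0,0,0,0,0.001,0],[0,0,0,0,0,0.001,0],[0,0,0,0,0,0,0],[0,0,0,0,0,0,0]]'; python3 -m jog '[[0,0,0,0,0,0.001,0],[0,0,0,0,0,0.001,0],[0,0,0,0,0,0,0],[0,0,0,0,0,0,0],[0,0,0,0,0,0,0]]'
python3 - <<'E'
from h import *
for n in("side","top"):
  im,d=manip.snapshot(n)
  for x in manip.place_of(n,"clamp_grip")[:1]: print(n,np.round(x["centre"],3),x["confidence"])
E
```

```text
time: 27.9
eef_pos: [0.3755, -0.2434, 0.1]
eef_rot: [0.0, 0.067, 0.998, -0.0]
wrist_force: [0.2, 0.4, 4.4]
opening: 0.0
grip_force: 1.8
time: 28.52
eef_pos: [0.3755, -0.2434, 0.0982]
eef_rot: [0.0, 0.067, 0.998, -0.0]
wrist_force: [-0.4, 0.7, 6.9]
opening: 0.0001
grip_force: 3.5
side [ 0.373 -0.243  0.091] 0.67
top [ 0.372 -0.24   0.088] 0.91
```

```bash
python3 -m jog '[[0,0,0,0,0,0.001,0],[0,0,0,0,0,0.001,0],[0,0,0,0,0,0.001,0],[0,0,0,0,0,0,0],[0,0,0,0,0,0,0]]'; python3 -m jog '[[0,0,0,0,0,-0.02,0],[0,0,0,0,0,-0.05,0],[0,0,0,0,0,-0.05,0],[0,0,0,0.05,0,-0.02,0],[0,0,0,0.05,0,0,0]]'
python3 - <<'E'
from h import *
st()
yaw=np.radians(-7.7); ex=np.array([np.cos(yaw),np.sin(yaw)]); ey=np.array([-ex[1],ex[0]]); c0=np.array([.4521,-.254])
for n in("side","top"):
  im,d=manip.snapshot(n); P=cloud(n,d)
  cv2.imwrite(f"pics/{n}7.png",cv2.resize(im[160:320,310:470] if n=="side" else im[180:290,410:520],(600,600),interpolation=cv2.INTER_CUBIC))
  for l in("clamp_grip","clamp_hinge"):
    for x in manip.place_of(n,l)[:1]: print(n,l,np.round(x["centre"],3),x["confidence"])
  L=np.concatenate([((P[...,:2]-c0)@ex)[...,None],((P[...,:2]-c0)@ey)[...,None],P[...,2:]],-1)[d>0]
  # side arms heights, bar, mould rim, platen
  a=L[(abs(abs(L[:,1])-.0435)<.005)&(abs(L[:,0])<.07)&(L[:,2]>.08)&(L[:,2]<.13)]; print("arms slope",np.polyfit(a[:,0],a[:,2],1).round(4),len(a))
  b=L[(abs(L[:,1])<.025)&(abs(L[:,0]+.079)<.004)]; print("bar top",np.percentile(b[:,2],[50,90]).round(4))
  m=L[(abs(L[:,1])<.029)&(abs(L[:,0])<.056)&(L[:,2]>.079)&(L[:,2]<.0895)]; print("mould",np.polyfit(m[:,0],m[:,2],1).round(4),len(m))
  p=L[(abs(L[:,1])>.034)&(abs(L[:,1])<.048)&(abs(L[:,0])<.03)&(abs(L[:,2]-.064)<.006)]; print("platen",np.median(p[:,2]).round(4))
E
```

```text
time: 29.35
eef_pos: [0.3755, -0.2435, 0.0958]
eef_rot: [-0.0, 0.067, 0.998, -0.0]
wrist_force: [-3.2, 3.0, 12.4]
opening: 0.0002
grip_force: 5.8
time: 29.98
eef_pos: [0.2759, -0.2304, 0.2364]
eef_rot: [0.001, 0.066, 0.998, -0.002]
wrist_force: [-0.7, -0.3, 0.7]
opening: 0.0002
grip_force: 0.0
t 29.975 pos [ 0.2759 -0.2304  0.2364] open 0.00023469766919453292 F [-0.67 -0.34  0.67]
[[-0.991  0.133  0.002]
 [ 0.133  0.991 -0.003]
 [-0.002 -0.003 -1.   ]]
side clamp_grip [ 0.372 -0.247  0.096] 0.72
side clamp_hinge [ 0.526 -0.261  0.094] 0.56
arms slope [-0.0001  0.0954] 463
bar top [0.1004 0.1025]
mould [-0.0042  0.0846] 546
platen 0.0636
top clamp_grip [ 0.376 -0.24   0.092] 0.64
top clamp_hinge [ 0.528 -0.263  0.092] 0.83
arms slope [-0.0007  0.0971] 451
bar top [0.1026 0.105 ]
mould [-0.0011  0.0859] 629
platen 0.0648
```

View pics/side7.png

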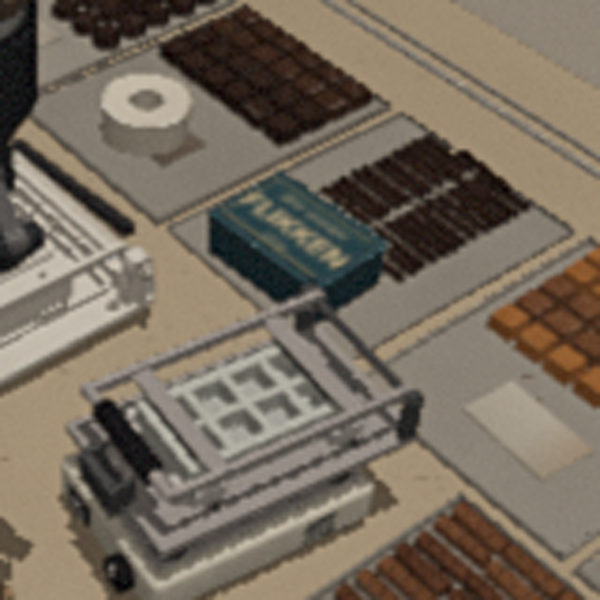

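The hold-down is level: arm slope is about 0, bar top 31–38 mm above the platen, bar at (125,440) in the crop under the catch. The mould is level and home. Handing in.

```bash
python3 -c "
from workcell import manip
print(manip.sign_off())"
```

```text
the job is handed in; nothing more can be done
None
```

The mould is seated in the nest with both ends home, the hold-down looks snapped shut (it measures level within about 0.001 rad), and the job is handed in at about 30 s; `sign_off` gave no verdict.

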